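Clear the sampler's valve deck, find the loose bolt and hold its cover open

TASK

First clear the two vials off the covers of the sampler's valve deck, standing each one upright in the tray of its screw top's colour. Then tap the three bolts from above, one after another, until you find the loose one, which sinks and stays down, and lift the cover in front of that bolt by its tab to half open (about 45 degrees), leaving the other covers shut and everything else where it is. Finish holding that cover open by its tab, without letting go.

Things in the scene. Friction and masses are not known exactly. Their poses are not given: they have to be found in the camera images.
- deck: the white valve deck, a fixed box 140 (its x) x 310 (its y) x 50 mm high; origin at the centre of its underside, on the table; its front (-x) faces the robot, within about 12 degrees. On top it carries three identical stations at deck y = +100, 0 and -100 mm, each with a hinged grey cover (75 x 74 mm, 8 mm thick, upper face 58 mm above the table, its middle 26.5 mm in front of the deck's centre line), a red tab on the cover, and a steel bolt behind the hinge.
- tab_left (a point): red tab on the cover of the left of the three (deck +y); origin: its grip point, 115 mm in front of the hinge and 54 mm above the table when shut; the tab is 14 mm wide (its y), 8 mm thick, reaches from 16 mm in front of the origin (-x) to 40 mm behind it, and juts out over the deck's front with nothing below it but the table. It turns with the cover; pinched from both sides it can pivot between the fingers.
- tab_mid (a point): red tab on the cover of the middle one; origin: its grip point, 115 mm in front of the hinge and 54 mm above the table when shut; the tab is 14 mm wide (its y), 8 mm thick, reaches from 16 mm in front of the origin (-x) to 40 mm behind it, and juts out over the deck's front with nothing below it but the table. It turns with the cover; pinched from both sides it can pivot between the fingers.
- tab_right (a point): red tab on the cover of the right of the three (deck -y); origin: its grip point, 115 mm in front of the hinge and 54 mm above the table when shut; the tab is 14 mm wide (its y), 8 mm thick, reaches from 16 mm in front of the origin (-x) to 40 mm behind it, and juts out over the deck's front with nothing below it but the table. It turns with the cover; pinched from both sides it can pivot between the fingers.
- cover_left (a joint): angle of the cover of the left of the three (deck +y), rad: 0 shut, 1.3 fully open. The hinge lies along deck y, 12 mm behind the deck's centre (+x), 54 mm above the table; the front edge swings up and away from the robot. The cover and tab weigh 0.135 kg and fall shut when let go.
- cover_mid (a joint): angle of the cover of the middle one, rad: 0 shut, 1.3 fully open. The hinge lies along deck y, 12 mm behind the deck's centre (+x), 54 mm above the table; the front edge swings up and away from the robot. The cover and tab weigh 0.135 kg and fall shut when let go.
- cover_right (a joint): angle of the cover of the right of the three (deck -y), rad: 0 shut, 1.3 fully open. The hinge lies along deck y, 12 mm behind the deck's centre (+x), 54 mm above the table; the front edge swings up and away from the robot. The cover and tab weigh 0.135 kg and fall shut when let go.
- bolt_left_top (a point): centre of the top of the round steel bolt head of the left of the three (deck +y): 26 mm across, 64 mm above the table, standing 14 mm over the deck, 52 mm behind the deck's centre line
- bolt_mid_top (a point): centre of the top of the round steel bolt head of the middle one: 26 mm across, 64 mm above the table, standing 14 mm over the deck, 52 mm behind the deck's centre line
- bolt_right_top (a point): centre of the top of the round steel bolt head of the right of the three (deck -y): 26 mm across, 64 mm above the table, standing 14 mm over the deck, 52 mm behind the deck's centre line
- bolt_left (a joint): how far the bolt of the left of the three (deck +y) has sunk, m: 0 as found. A tight bolt stays put (under 1 mm) when tapped; the loose one slides down under about 3 N, stops 8 mm lower and stays down. Which one is loose is different every time and cannot be seen beforehand.
- bolt_mid (a joint): how far the bolt of the middle one has sunk, m: 0 as found. A tight bolt stays put (under 1 mm) when tapped; the loose one slides down under about 3 N, stops 8 mm lower and stays down. Which one is loose is different every time and cannot be seen beforehand.
- bolt_right (a joint): how far the bolt of the right of the three (deck -y) has sunk, m: 0 as found. A tight bolt stays put (under 1 mm) when tapped; the loose one slides down under about 3 N, stops 8 mm lower and stays down. Which one is loose is different every time and cannot be seen beforehand.
- vial_blue_center (a point): centre of the amber glass vial with the blue screw top that stands on one of the three covers (never both vials on one cover): 28 mm across, 72 mm high, base 36 mm below this point, z along its axis; about 50 g
- vial_yellow_center (a point): centre of the amber glass vial with the yellow screw top that stands on one of the three covers (never both vials on one cover): 28 mm across, 72 mm high, base 36 mm below this point, z along its axis; about 50 g
- tray_blue: fixed blue tray, outside 130 (its x) x 110 (its y) x 25 mm high, walls and floor 4 mm; origin at the centre of its underside. The spare vial stands about 38 mm behind the centre (tray +x); the front half is free. The two trays stand at the table's left and right, changing sides.
- tray_yellow: fixed yellow tray, outside 130 (its x) x 110 (its y) x 25 mm high, walls and floor 4 mm; origin at the centre of its underside. The spare vial stands about 38 mm behind the centre (tray +x); the front half is free. The two trays stand at the table's left and right, changing sides.
- spare_blue_center (a point): the same kind of vial, blue top, already standing in the blue tray: bystander; this point is its centre
- spare_yellow_center (a point): the same kind of vial, yellow top, already standing in the yellow tray: bystander; this point is its centre
- beaker: glass beaker 64 mm across, 85 mm high, bystander; origin under its centre
- reagent: amber reagent bottle 60 mm across, 130 mm high, bystander; origin under its centre
- driver: grey screwdriver 180 mm long and up to about 30 mm high lying on the table in front of the deck, bystander

How it is judged:
By the outcome, as a careful person would: the job done as asked, in the order asked, and still so for the second after the job is handed in, while the arm keeps its last pose, push and grip.
It also fails if it takes over 72 s, if anything falls off the work surface, if the arm or the gripper's body presses on something with over 40 N, if the wrist force passes 120 N, or if a joint passes its speed limit or range.

ROBOT

A 6-joint arm with a two-finger parallel gripper is mounted at the origin on the work surface. World frame = base frame: x ahead of the robot, y to its left, z up, the work surface at z = 0. Lengths are in m, angles in rad, forces in N, time in s.
With the tool pointing down it reaches from about 0.375 to 0.9 m from the base axis. Payload 3.1 kg.
Tool frame: the origin (TCP) lies at the very end of the fingers, on their centre line; the grasp point (between the pads) lies 19 mm behind it (tcp_to_grasp is the distance from the TCP to the grasp point, in m); z points along the fingers, y is the direction in which the jaws open and shut (so a half turn about z gives the same grasp; the last joint's range is limited). The gripper opens to 85 mm and grips with 20 to 120 N. Pads are 22 mm wide; open, the fingers measure 114 mm over their backs; the gripper's body (76 mm by 85 mm) begins 54 mm behind the grasp point. The pads swing forward as they close: fully open they stand 13 mm farther back than shut.
Start: joints at [1.147, 0.527, 1.433, -0, 1.181, -0.178], TCP at [0.152, 0.606, 0.231] pointing down, gripper open.
Joint ranges: [-3.08, 3.08], [-0.75, 2.2], [0.22, 2.44], [-1.43, 4.57], [0, 2.65], [-2.85, 2.85]. Speed limits (rad/s): [2.79, 2.79, 3.14, 3.14, 3.14, 3.14].

INTERFACE

Orientations are given as a unit quaternion [x, y, z, w].
In Python, from station import sense, snapshot, camera_info, sign_off, tcp_to_grasp gives the robot as it stands.
- The arm moves only by the shell command python3 -m inch 'ROWS' [FORCE]. ROWS is JSON, a list of rows, each a list of 3 entries, a list of its own where there are three numbers: the closure, from -1 (fully open) to 1 (shut), so that 0 is half open, then the shift along the tool's x, y, z normalised to -1 to 1, where 1 is 10 cm, then the turn, a rotation vector about the tool's x, y, z normalised to -1 to 1, where 1 is 360 degrees. In form: [[jaw, [dx, dy, dz], [ax, ay, az]], ...]. A call has 1 to 20 rows; each row is the pose to reach, as a shift and turn from the pose commanded when the call began, along the tool's axes at that moment, turning the shorter way round; what a row does not reach only later rows make up. A row lasts 1/10 s, in which the tool goes at most 50 mm and 8.59 degrees, less where a joint would pass 70% of its speed; a pose out of reach is approached as far as the arm can. A call with a number of a shift or a turn outside -1 to 1 is refused whole. A call with a gripper value outside its range is refused whole. The fingers move at their own pace and stop on an object; FORCE is the grip in N (left out, the last holds). Time passes only in rows, so rows that repeat a pose let the fingers close. It gives the time, the measured TCP pose, the force and the opening at its end, in the units of the state.
- sense(): the state, without advancing time (a new reading comes with each control period).
- snapshot(name): name is "scene" or "top" or "wrist"; returns (picture, depth): 420x560x3 uint8, blue, green, red; 420x560 float32, m along the optical axis (not along the pixel's ray), 0 where there is no reading.
- camera_info(name): a dict with "K" (3x3 intrinsics, pixels), "dist" ([k1, k2, p1, p2, k3] as OpenCV has them; the pictures are not rectified), "origin" and "orientation" of the camera in the world. Camera axes: x right, y down, z forward; pixel columns grow to the right and rows downward; lengths in m; the calibration is good to about 2 mm. A picture is of the moment at which its call begins: read the wrist's pose just before it. camera_info takes no time and is no camera call; for the wrist camera it gives the pose at the moment of the call.
- sign_off(): hands the job in, once; it reports no verdict.
The state is a dict: "t": time; "q": joint angles; "qd": joint speeds; "tau": joint torques, N m; "tcp_pos": TCP position; "tool_rot": TCP orientation; "force": force on the tool from outside, world axes, zero at the start; "ft_torque": the same for the moment, N m; "finger_gap": opening from 0.0 (shut) to 1.0 (fully open).
Only numpy, scipy, OpenCV 4.12 (cv2) and the standard library are available. Lean on these libraries where they do the work, as an engineer would, in place of code of your own. Each camera call takes 0.05 s, during which the arm holds its last target.

## Working session

There is one attempt and no reset: what is moved stays moved. The work goes in short steps, Python scripts to look and compute and a shell command to move; the robot and the scene stay as the last step left them, time stands still between calls to the robot, and variables do not carry over. Pictures are saved under pics/ and viewed, and the job is handed in when it is done.

```bash
ls; mkdir -p pics
python3 - <<'E'
from station import *
import cv2
print(sense()); print(tcp_to_grasp)
for n in("scene","top"):
    p,d=snapshot(n); cv2.imwrite(f"pics/{n}0.png",p); 
    import numpy as np
    np.savez(f"{n}0.npz",p=p,d=d)
    print(n,camera_info(n))
E
```

```text
pics
{'t': 0.0, 'q': array([ 1.14649812e+00,  5.28507034e-01,  1.43391432e+00, -9.20427913e-06,
        1.18141576e+00, -1.78508982e-01]), 'qd': array([ 0.00028261,  0.00075608,  0.00039328, -0.0012912 , -0.00021421,
       -0.00029292]), 'tau': array([-3.38779125e-05, -4.42358565e+01, -1.78020555e+01, -3.44304844e-04,
        8.51510471e-03, -2.14511510e-05]), 'tcp_pos': array([0.15175037, 0.60554561, 0.23030471]), 'tool_rot': array([ 1.22583681e-01,  9.92457547e-01, -1.07290580e-03, -3.29082820e-04]), 'force': array([ 0.19322138,  0.36703383, -0.23000246]), 'ft_torque': array([ 0.03932901, -0.01828951, -0.04010733]), 'finger_gap': 1.0010728611422046}
0.0187
scene {'K': array([[542.02704441,   0.        , 281.56923771],
       [  0.        , 542.02704441, 213.57727161],
       [  0.        ,   0.        ,   1.        ]]), 'dist': array([-0.10619985,  0.        ,  0.        ,  0.        ,  0.        ]), 'origin': array([ 1.3009285 , -0.42746872,  0.98732764]), 'orientation': array([ 0.80258511,  0.46739308, -0.19283893, -0.31656594])}
top {'K': array([[412.50500266,   0.        , 277.7648732 ],
       [  0.        , 412.50500266, 201.53745701],
       [  0.        ,   0.        ,   1.        ]]), 'dist': array([-0.0398679,  0.       ,  0.       ,  0.       ,  0.       ]), 'origin': array([ 0.47178988, -0.02842251,  1.0230447 ]), 'orientation': array([-0.69577121,  0.71652466, -0.0283887 ,  0.04109656])}
```

View pics/scene0.png

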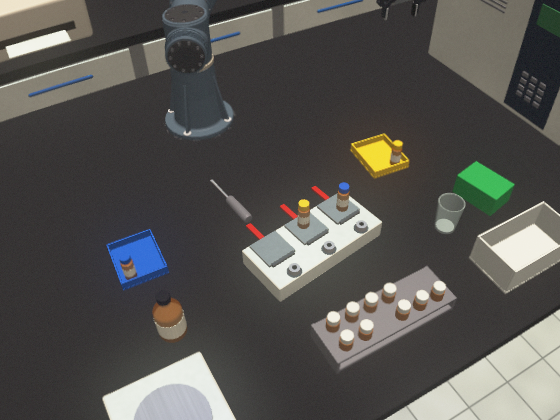

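View pics/top0.png

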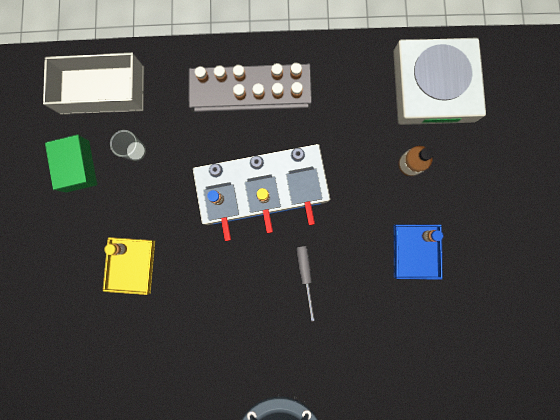

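The scene view shows the blue-topped vial on the left cover (scene ~344,190; top ~214,197) and the yellow-topped vial on the middle cover (top ~262,194). The yellow tray is on the left (top ~129,266) and the blue tray on the right (top ~418,252). The driver lies at about (307,285) in the top view.

```bash
cat > h.py <<'E'
import numpy as np,cv2
from scipy.spatial.transform import Rotation as R
from station import *
def ray(n,uv,ci=None):
    ci=ci or camera_info(n)
    p=cv2.undistortPoints(np.array(uv,float).reshape(-1,1,2),ci["K"],ci["dist"]).reshape(-1,2)
    d=R.from_quat(ci["orientation"]).apply(np.c_[p,np.ones(len(p))])
    return ci["origin"],d
def plane(n,uv,z,ci=None):
    o,d=ray(n,uv,ci); return o+d*((z-o[2])/d[:,2])[:,None]
def tri(uv1,uv2,n1="top",n2="scene"):
    (o1,d1),(o2,d2)=ray(n1,uv1),ray(n2,uv2); out=[]
    for a,b in zip(d1,d2):
        s=np.linalg.lstsq(np.c_[a,-b],o2-o1,rcond=None)[0]; P,Q=o1+s[0]*a,o2+s[1]*b
        out.append((*((P+Q)/2),np.linalg.norm(P-Q)))
    return np.array(out)
def blobs(p,color,amin=15):
    h=cv2.cvtColor(p,cv2.COLOR_BGR2HSV)
    rng={"red":[((0,150,100),(6,255,255)),((174,150,100),(180,255,255))],"yellow":[((18,150,120),(32,255,255))],"blue":[((105,140,80),(125,255,255))]}[color]
    m=sum(cv2.inRange(h,*r) for r in rng)
    cs,_=cv2.findContours(m,cv2.RETR_EXTERNAL,cv2.CHAIN_APPROX_NONE)
    return m,[c for c in cs if cv2.contourArea(c)>amin]
E
python3 - <<'E'
from h import *
np.set_printoptions(precision=4,suppress=True)
for n in("top","scene"):
    p=np.load(n+"0.npz")["p"]
    for c in("red","yellow","blue"):
        m,b=blobs(p,c)
        for k in b: 
            r=cv2.minAreaRect(k); print(n,c,cv2.contourArea(k),np.round(r[0],1),np.round(r[1],1),round(r[2],1),end=' ')
            print(plane(n,[r[0]],{"red":.058,"yellow":.13,"blue":.13}[c]), plane(n,cv2.boxPoints(r),.025).round(3).tolist() if cv2.contourArea(k)>800 else '')
    s=cv2.resize(p[130:250,180:340] if n=="top" else p[130:300,220:400],None,fx=4.4,fy=4.4,interpolation=cv2.INTER_CUBIC) if n=="top" else cv2.resize(p[130:300,220:400],None,fx=3.5,fy=3.5)
    cv2.imwrite(f"pics/{n}_crop.png",s)
E
```

```text
top red 120.0 [225.5 228.8] [23.3  6.4] 79.7 [[0.5068 0.1118 0.058 ]] 
top red 117.5 [267.4 220.8] [23.3  6.3] 78.7 [[0.5226 0.0132 0.058 ]] 
top red 120.5 [309.2 212.9] [23.3  6.3] 78.7 [[ 0.5383 -0.0852  0.058 ]] 
top yellow 2382.5 [126.3 265.6] [47.  54.9] 4.1 [[0.4304 0.3193 0.13  ]] [[0.365, 0.423, 0.025], [0.497, 0.414, 0.025], [0.486, 0.298, 0.025], [0.355, 0.307, 0.025]]
top yellow 85.0 [262.5 194. ] [10. 11.] 90.0 [[0.5776 0.0192 0.13  ]] 
top blue 2501.0 [418.5 251.5] [55. 49.] 90.0 [[ 0.4432 -0.3127  0.13  ]] [[0.508, -0.291, 0.025], [0.504, -0.409, 0.025], [0.373, -0.401, 0.025], [0.376, -0.284, 0.025]]
top blue 80.5 [212.8 195.8] [10.6  9.9] 45.0 [[0.5771 0.1282 0.13  ]] 
scene red 87.5 [254.3 230.8] [19.8  4.9] 45.0 [[ 0.5411 -0.0883  0.058 ]] 
scene red 78.5 [287.9 210.6] [19.3  5.1] 40.6 [[0.524  0.0106 0.058 ]] 
scene red 77.5 [319.7 192.4] [18.7  5.1] 39.3 [[0.5092 0.1089 0.058 ]] 
scene yellow 92.0 [303.5 204.5] [11. 11.] 90.0 [[0.5853 0.0158 0.13  ]] 
scene yellow 1446.5 [379.2 155. ] [40.1 52.6] 72.5 [[0.5324 0.262  0.13  ]] [[0.356, 0.3, 0.025], [0.368, 0.467, 0.025], [0.517, 0.392, 0.025], [0.501, 0.239, 0.025]]
scene blue 2280.0 [137.5 258.1] [49. 50.] 69.4 [[ 0.5473 -0.357   0.13  ]] [[0.376, -0.401, 0.025], [0.378, -0.284, 0.025], [0.53, -0.298, 0.025], [0.524, -0.407, 0.025]]
scene blue 50.5 [343.5 185.5] [7. 9.] 90.0 [[0.5787 0.1265 0.13  ]] 
scene blue 22.0 [224.5  36.6] [ 1.7 28.4] 74.4 [[-0.1943  0.1857  0.13  ]] 
scene blue 34.0 [339.4   5.1] [ 2.1 44.4] 75.3 [[-0.1962  0.6313  0.13  ]]
```

View pics/top_crop.png

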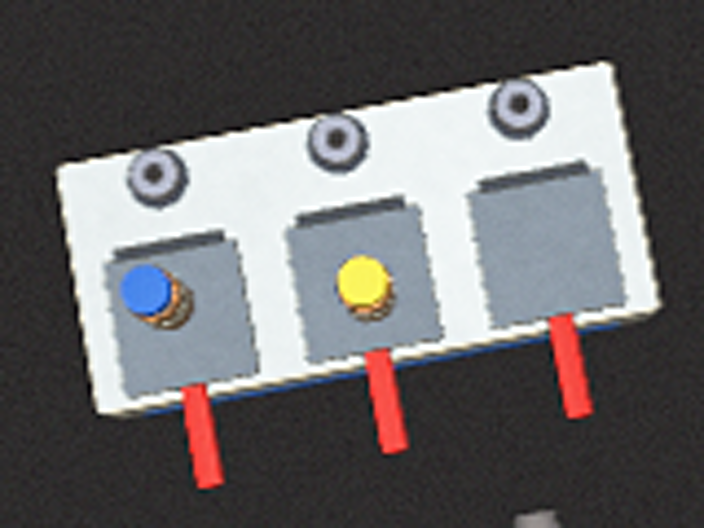

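Top crop: three bolts at (157,177), (338,142) and (519,107). The vial caps are at (147,289) and (365,283), and all three tabs are fully visible. I'll check the trays and bolts next.

Run:
```python
from h import *
np.set_printoptions(precision=4,suppress=True)
p=np.load("top0.npz")["p"]
a=cv2.resize(p[225:305,90:170],None,fx=5,fy=5,interpolation=cv2.INTER_CUBIC)
b=cv2.resize(p[212:292,380:460],None,fx=5,fy=5,interpolation=cv2.INTER_CUBIC)
cv2.imwrite("pics/trays.png",np.hstack([a,b]))
px=np.array([[157,177],[338,142],[519,107]])/4.4+[180,130]-.4
print("bolts",plane("top",px,.064))
l=np.array([.5080,.1104]);m=np.array([.5233,.0119]);r=np.array([.5397,-.0868])
ey=(l-r)/np.linalg.norm(l-r);ex=np.array([ey[1],-ey[0]])
c=(l+m+r)/3+.091*ex
print("deck",c,np.degrees(np.arctan2(ex[1],ex[0])))
for i,y in zip("lmr",(.1,0,-.1)): print(i,"tab",c-.103*ex+y*ey,"bolt",c+.052*ex+y*ey,"cover",c-.0265*ex+y*ey)
```

```text
bolts [[ 0.6464  0.133   0.064 ]
 [ 0.6623  0.0352  0.064 ]
 [ 0.6782 -0.0625  0.064 ]]
deck [0.6135 0.0263] 9.132199549039123
l tab [0.4959 0.1087] bolt [0.649  0.1333] cover [0.5715 0.1208]
m tab [0.5118 0.0099] bolt [0.6649 0.0345] cover [0.5873 0.0221]
r tab [ 0.5277 -0.0888] bolt [ 0.6807 -0.0642] cover [ 0.6032 -0.0767]
```

View pics/trays.png

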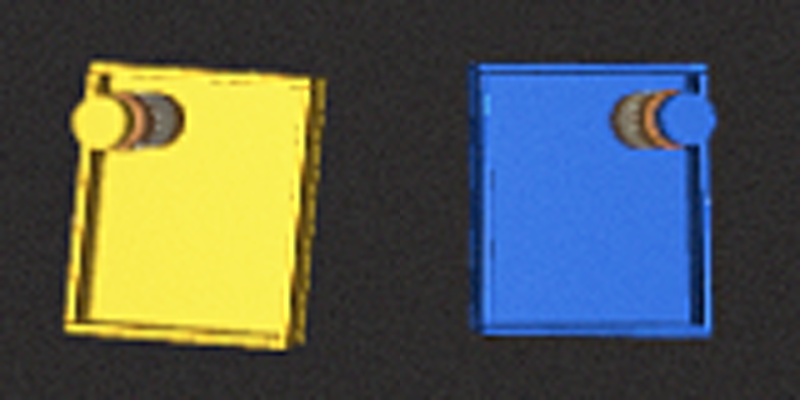

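The yellow tray rim's corners are at (92,65), (313,78), (288,345) and (66,328). The blue tray rim's are at (478,66), (707,66), (711,335) and (482,332). Both spares stand in the back half.

```bash
cat >> h.py <<'E'
def delta(pos,yaw,s=None):
    """tool-frame shift (units 10 cm) and turn (units 360deg) to reach pos, straight down with jaw(y) axis at yaw+90deg"""
    s=s or sense(); Rc=R.from_quat(s["tool_rot"])
    ey=np.array([-np.sin(yaw),np.cos(yaw),0]);ez=np.array([0,0,-1.]);Rt=R.from_matrix(np.c_[np.cross(ey,ez),ey,ez])
    print("t",round(s["t"],2),"tcp",s["tcp_pos"].round(4),"F",s["force"].round(1),"gap",round(s["finger_gap"],3))
    print("shift",(Rc.inv().apply(np.array(pos)-s["tcp_pos"])/.1).round(3),"turn",((Rc.inv()*Rt).as_rotvec()/2/np.pi).round(4))
    print("q",s["q"].round(2))
YAW=np.radians(9.13)
E
python3 - <<'E'
from h import *
np.set_printoptions(precision=4,suppress=True)
Y=np.array([(92,65),(313,78),(288,345),(66,328)])/5+[90,225]-.4
B=(np.array([(478,66),(707,66),(711,335),(482,332)])-[400,0])/5+[380,212]-.4
for c in(Y,B):
    P=plane("top",c,.025)[:,:2]; print(P.tolist()); C=P.mean(0)
    ex=(P[0]+P[1]-P[2]-P[3]);ex/=np.linalg.norm(ex); print("C",C,"yaw",np.degrees(np.arctan2(ex[1],ex[0])),"front",C-.028*ex)
print("spare caps",plane("top",[np.array([100,122])/5+[90,225]-.4,np.array([288,120])/5+[380,212]-.4],.076))
delta([.577,.128,.2],YAW)
E
```

```text
[[0.49443580462194087, 0.4060778990531853], [0.48525743157322876, 0.2963040733498216], [0.3573462236712199, 0.30880446225744146], [0.36760161947380376, 0.41803485884380154]]
C [0.4262 0.3573] yaw -5.4839895787885355 front [0.3983 0.36  ]
[[0.5055083029643224, -0.2935567451427784], [0.5020931306272086, -0.40439576760722634], [0.37377134583862537, -0.3982017378850833], [0.37868383319374, -0.28868344939337387]]
C [ 0.44   -0.3462] yaw -2.4837275924317215 front [ 0.412 -0.345]
spare caps [[ 0.4668  0.3799  0.076 ]
 [ 0.4762 -0.3749  0.076 ]]
t 0.1 tcp [0.1518 0.6056 0.2304] F [-0.5 -0.3 -0.1] gap 0.998
shift [-5.287 -3.597  0.309] turn [-0.0003 -0.0001 -0.0645]
q [ 1.15  0.53  1.43  0.    1.18 -0.18]
```

```bash
python3 -m inch '[[-1,[-0.5,-0.34,0],[0,0,-0.0215]],[-1,[-1,-0.68,0],[0,0,-0.043]],[-1,[-1,-0.68,0],[0,0,-0.0645]]]'; python3 -c "
from h import *
delta([.577,.128,.2],YAW)"
```

```text
t: 0.4
tcp_pos: [0.2339, 0.5129, 0.2306]
tool_rot: [-0.082, 0.997, -0.001, -0.0]
force: [-0.4, 0.3, -0.8]
finger_gap: 0.999
t 0.4 tcp [0.2339 0.5129 0.2306] F [-0.4  0.3 -0.8] gap 0.999
shift [-2.76  -4.355  0.316] turn [-0.0005 -0.0002  0.0006]
q [ 0.95  0.45  1.59 -0.    1.11 -0.79]
```

```bash
for i in 1; do python3 -m inch '[[-1,[-0.28,-0.44,0],[0,0,0]],[-1,[-0.55,-0.87,0],[0,0,0]]]' >/dev/null; python3 -m inch '[[-1,[-0.28,-0.44,0],[0,0,0]],[-1,[-0.55,-0.87,0],[0,0,0]]]' >/dev/null;python3 -m inch '[[-1,[-0.28,-0.44,0],[0,0,0]],[-1,[-0.55,-0.87,0],[0,0,0]]]'>/dev/null; python3 -m inch '[[-1,[-0.28,-0.44,0],[0,0,0]],[-1,[-0.55,-0.87,0],[0,0,0]],[-1,[-0.55,-0.87,0],[0,0,0]]]'; done; python3 -c "
from h import *
delta([.577,.128,.2],YAW)"
```

```text
t: 1.3
tcp_pos: [0.5038, 0.2095, 0.2312]
tool_rot: [-0.076, 0.997, -0.001, 0.002]
force: [0.6, 0.3, -0.0]
finger_gap: 1.001
t 1.3 tcp [0.5038 0.2095 0.2312] F [ 0.6  0.3 -0. ] gap 1.001
shift [-0.598 -0.916  0.316] turn [-0.0003  0.0005 -0.001 ]
q [ 0.19  0.42  1.63 -0.    1.08 -1.53]
```

```bash
python3 -m inch '[[-1,[-0.3,-0.46,0.15],[0,0,0]],[-1,[-0.6,-0.92,0.31],[0,0,-0.001]],[-1,[-0.6,-0.92,0.31],[0,0,-0.001]],[-1,[-0.6,-0.92,0.31],[0,0,-0.001]]]'
python3 - <<'E'
from h import *
ci=camera_info("wrist"); p,d=snapshot("wrist"); cv2.imwrite("pics/w1.png",p); print(ci)
delta([.577,.128,.082],YAW)
for c in("blue","yellow"):
    for k in blobs(p,c)[1]:
        r=cv2.minAreaRect(k); print(c,r,plane("wrist",[r[0]],.13,ci))
E
```

```text
t: 1.7
tcp_pos: [0.5733, 0.1314, 0.199]
tool_rot: [-0.081, 0.997, 0.0, -0.001]
force: [-0.3, 0.2, 0.1]
finger_gap: 1.003
{'K': array([[326.21309087,   0.        , 276.2125431 ],
       [  0.        , 326.21309087, 209.46052624],
       [  0.        ,   0.        ,   1.        ]]), 'dist': array([-0.05938265,  0.        ,  0.        ,  0.        ,  0.        ]), 'origin': array([0.49591361, 0.11887581, 0.34042912]), 'orientation': array([0.63936679, 0.75342133, 0.11740327, 0.09890841])}
t 1.75 tcp [0.5721 0.1328 0.1995] F [ 0.3 -0.3 -1. ] gap 1.0
shift [-0.044 -0.056  1.175] turn [ 0.0002 -0.0004  0.0008]
q [ 0.04  0.52  1.56  0.    1.07 -1.7 ]
blue ((271.0, 226.5), (35.0, 34.0), 90.0) [[0.57471246 0.12847668 0.13      ]]
blue ((203.5, 137.49998474121094), (0.9999998807907104, 82.99998474121094), 90.0) [[0.52211275 0.07656817 0.13      ]]
blue ((98.0, 138.0), (2.0, 88.0), 90.0) [[0.53291619 0.00863669 0.13      ]]
yellow ((118.74589538574219, 205.70492553710938), (37.64284133911133, 34.44192123413086), 39.80556869506836) [[0.57682127 0.0233243  0.13      ]]
yellow ((547.9398193359375, 2.7026286125183105), (25.99945831298828, 5.88984489440918), 22.2490234375) [[0.40652674 0.27013574 0.13      ]]
yellow ((531.1986694335938, 81.13699340820312), (101.1235580444336, 139.16192626953125), 20.556045532226562) [[0.4520997  0.27478734 0.13      ]]
yellow ((473.9234313964844, 63.656822204589844), (3.2994863986968994, 135.41786193847656), 20.323135375976562) [[0.4498397  0.23422901 0.13      ]]
```

View pics/w1.png

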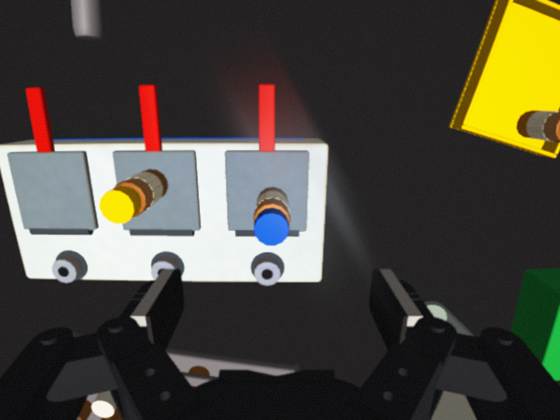

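The wrist view shows the blue cap at (271,226) and the yellow cap at (119,206), with the deck square in the image. The vial stands between the open fingers, so I'm descending.

```bash
python3 -m inch '[[-1,[-0.02,-0.05,0.3],[0,0,0]],[-1,[-0.035,-0.05,0.6],[0,0,0.0008]],[-1,[-0.035,-0.05,0.6],[0,0,0.0008]],[-1,[-0.035,-0.05,0.6],[0,0,0.0008]]]'; python3 -c "
from h import *
delta([.576,.128,.081],YAW)"
```

```text
t: 2.15
tcp_pos: [0.576, 0.1298, 0.1407]
tool_rot: [-0.081, 0.997, 0.0, -0.001]
force: [0.6, -0.3, 0.7]
finger_gap: 0.997
t 2.15 tcp [0.576  0.1298 0.1407] F [ 0.6 -0.3  0.7] gap 0.997
shift [ 0.002 -0.018  0.597] turn [ 0.0001 -0.0002  0.0005]
q [ 0.03  0.6   1.6   0.    0.94 -1.7 ]
```

```bash
python3 -m inch '[[-1,[0,-0.02,0.3],[0,0,0]],[-1,[0,-0.02,0.6],[0,0,0]],[-1,[0,-0.02,0.6],[0,0,0]],[-1,[0,-0.02,0.6],[0,0,0]],[0.2,[0,-0.02,0.6],[0,0,0]],[0.6,[0,-0.02,0.6],[0,0,0]],[1,[0,-0.02,0.6],[0,0,0]],[1,[0,-0.02,0.6],[0,0,0]],[1,[0,-0.02,0.6],[0,0,0]],[1,[0,-0.02,0.6],[0,0,0]],[1,[0,-0.02,0.6],[0,0,0]]]' 25; python3 -c "
from h import *
delta([.576,.128,.081],YAW)"
```

```text
t: 3.25
tcp_pos: [0.5781, 0.1263, 0.0811]
tool_rot: [-0.08, 0.997, 0.0, 0.001]
force: [-1.2, 0.2, 4.6]
finger_gap: 0.321
t 3.25 tcp [0.5781 0.1263 0.0811] F [-1.2  0.2  4.6] gap 0.321
shift [0.018 0.02  0.001] turn [-0.      0.0002  0.0002]
q [ 0.03  0.69  1.64  0.    0.82 -1.71]
```

```bash
python3 -m inch '[[1,[0,0,-0.15],[0,0,0]],[1,[0,0,-0.45],[0,0,0]],[1,[0,0,-0.8],[0,0,0]],[1,[0,0,-1],[0,0,0]],[1,[0,0,-1],[0,0,0]]]'; python3 -c "
from h import *
delta([.412,-.345,.18],YAW);delta([.412,-.345,.18],np.radians(-2.5))
p,d=snapshot('scene'); cv2.imwrite('pics/s1.png',p)
"
```

```text
t: 3.75
tcp_pos: [0.5797, 0.1263, 0.1832]
tool_rot: [-0.08, 0.997, -0.0, 0.003]
force: [-0.6, -0.2, -0.2]
finger_gap: 0.319
t 3.75 tcp [0.5797 0.1263 0.1832] F [-0.6 -0.2 -0.2] gap 0.319
shift [ 2.41  -4.384  0.02 ] turn [-0.0002  0.0011  0.0002]
q [ 0.03  0.54  1.57 -0.    1.03 -1.71]
t 3.75 tcp [0.5797 0.1263 0.1832] F [-0.6 -0.2 -0.2] gap 0.319
shift [ 2.41  -4.384  0.02 ] turn [-0.      0.0011  0.0325]
q [ 0.03  0.54  1.57 -0.    1.03 -1.71]
```

View pics/s1.png

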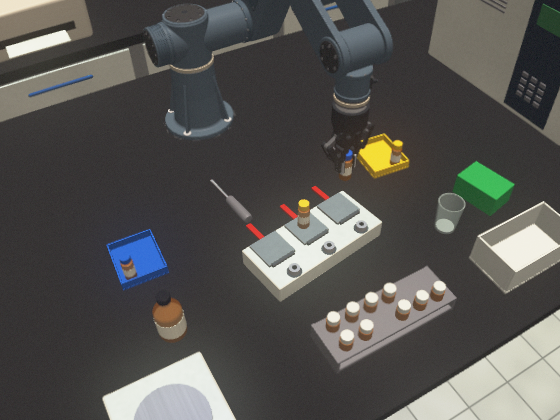

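Scene view: the blue vial hangs upright in the gripper at about (347,165), clear of the left cover. I'm carrying it to the blue tray.

```bash
python3 -m inch '[[1,[0.2,-0.15,-0.02],[0,0,0]],[1,[0.5,-0.5,-0.03],[0,0,0]],[1,[0.81,-0.88,-0.03],[0,0,0]]]'>/dev/null; python3 -m inch '[[1,[0.2,-0.44,0],[0,0,0]],[1,[0.4,-0.88,0],[0,0,0]]]' >/dev/null; python3 -m inch '[[1,[0.2,-0.44,0],[0,0,0]],[1,[0.4,-0.88,0],[0,0,0]]]' >/dev/null; python3 -m inch '[[1,[0.2,-0.44,0],[0,0,0]],[1,[0.4,-0.88,0],[0,0,0]]]' >/dev/null; python3 -m inch '[[1,[0.2,-0.44,0],[0,0,0.01]],[1,[0.35,-0.8,0],[0,0,0.02]],[1,[0.4,-0.87,0],[0,0,0.03]],[1,[0.4,-0.87,0],[0,0,0.0325]],[1,[0.4,-0.87,0],[0,0,0.0325]]]'; python3 -c "
from h import *
delta([.412,-.345,.029],np.radians(-2.5))"
```

```text
t: 5.2
tcp_pos: [0.4091, -0.3443, 0.1817]
tool_rot: [0.022, 1.0, 0.002, -0.001]
force: [0.7, -0.0, -0.6]
finger_gap: 0.32
t 5.2 tcp [ 0.4091 -0.3443  0.1817] F [ 0.7 -0.  -0.6] gap 0.32
shift [-0.033 -0.01   1.527] turn [ 0.0005 -0.0004  0.0001]
q [-0.91  0.48  1.71  0.    0.96 -2.44]
```

```bash
python3 -m inch '[[1,[-0.02,0,0.4],[0,0,0]],[1,[-0.03,-0.01,0.8],[0,0,0]],[1,[-0.03,-0.01,0.8],[0,0,0]]]'>/dev/null; python3 -m inch '[[1,[0,0,0.4],[0,0,0]],[1,[0,0,0.6],[0,0,0]],[1,[0,0,0.65],[0,0,0]],[1,[0,0,0.65],[0,0,0]]]'
python3 - <<'E'
from h import *
delta([.412,-.345,.028],np.radians(-2.5))
p,d=snapshot('scene'); cv2.imwrite('pics/s2.png',cv2.resize(p[180:340,60:240],None,fx=3.5,fy=3.5))
E
```

```text
t: 5.9
tcp_pos: [0.4134, -0.3462, 0.0389]
tool_rot: [0.021, 1.0, 0.0, -0.0]
force: [0.4, -0.0, -0.7]
finger_gap: 0.323
t 5.9 tcp [ 0.4134 -0.3462  0.0389] F [ 0.4 -0.  -0.7] gap 0.323
shift [0.014 0.012 0.109] turn [ 0.     -0.      0.0003]
q [-0.9   0.72  1.79  0.    0.64 -2.43]
```

View pics/s2.png

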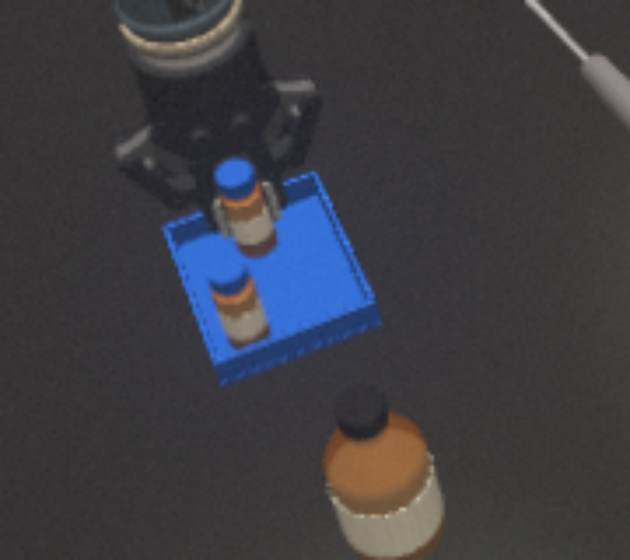

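The vial hangs upright over the free front half of the blue tray at (250,205), and the spare stands behind it at (240,300). I'm lowering the last centimetre.

```bash
python3 -m inch '[[1,[0,0,0.05],[0,0,0]],[1,[0,0,0.1],[0,0,0]],[1,[0,0,0.115],[0,0,0]],[1,[0,0,0.115],[0,0,0]]]'; python3 -c "
from h import *
delta([.412,-.345,.027],np.radians(-2.5))"
```

```text
t: 6.35
tcp_pos: [0.413, -0.3469, 0.0272]
tool_rot: [0.022, 1.0, -0.0, 0.0]
force: [0.5, 0.3, 2.6]
finger_gap: 0.319
t 6.35 tcp [ 0.413  -0.3469  0.0272] F [0.5 0.3 2.6] gap 0.319
shift [0.011 0.019 0.002] turn [-0.0001  0.0001  0.    ]
q [-0.91  0.74  1.79  0.    0.61 -2.43]
```

```bash
python3 -m inch '[[0.3,[0,0,0.115],[0,0,0]],[0.1,[0,0,0],[0,0,0]],[-0.1,[0,0,0],[0,0,0]],[-0.2,[0,0,0],[0,0,0]]]'; python3 -m inch '[[-0.2,[0,0,-0.3],[0,0,0]],[-0.2,[0,0,-0.7],[0,0,0]],[-0.2,[0,0,-1],[0,0,0]],[-0.2,[0,0,-1],[0,0,0]]]'
python3 - <<'E'
from h import *
delta([.577,.02,.195],YAW)
p,d=snapshot('scene'); cv2.imwrite('pics/s3.png',cv2.resize(p[180:340,60:240],None,fx=3.5,fy=3.5))
E
```

```text
t: 6.75
tcp_pos: [0.4132, -0.3471, 0.0272]
tool_rot: [0.022, 1.0, -0.0, 0.0]
force: [0.4, 0.4, -0.2]
finger_gap: 0.601
t: 7.15
tcp_pos: [0.4149, -0.3491, 0.1309]
tool_rot: [0.022, 1.0, -0.004, 0.003]
force: [0.8, -0.4, 0.7]
finger_gap: 0.596
t 7.15 tcp [ 0.4149 -0.3491  0.1309] F [ 0.8 -0.4  0.7] gap 0.596
shift [-1.464  3.753 -0.658] turn [-0.0012  0.0009 -0.0322]
q [-0.91  0.56  1.74 -0.    0.83 -2.43]
```

View pics/s3.png

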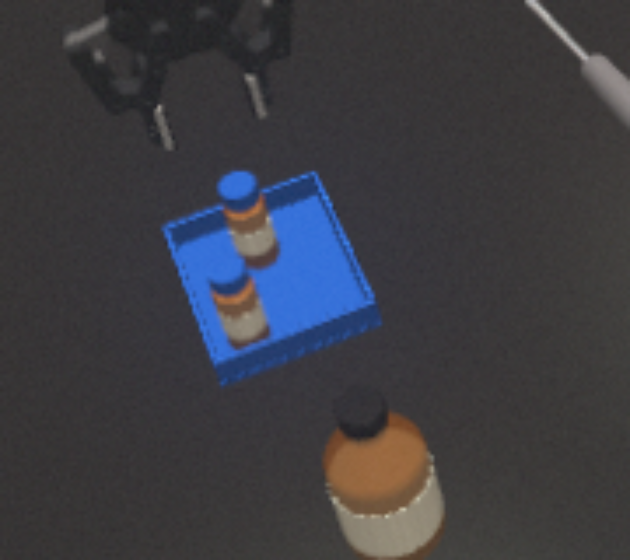

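The blue vial stands upright in the tray at about (250,215). Next is the yellow one.

```bash
python3 -m inch '[[-0.5,[-0.1,0.2,-0.4],[0,0,-0.01]],[-1,[-0.25,0.6,-0.66],[0,0,-0.02]],[-1,[-0.36,0.94,-0.66],[0,0,-0.0322]],[-1,[-0.36,0.94,-0.66],[0,0,-0.0322]]]'>/dev/null;  python3 -c "
from h import *
delta([.577,.021,.195],YAW)"
```

```text
t 7.6 tcp [ 0.4528 -0.25    0.1922] F [ 0.9  0.5 -1.4] gap 0.998
shift [-1.667  2.471 -0.022] turn [ 0.0006 -0.0002  0.0007]
q [-0.72  0.44  1.74  0.    0.97 -2.46]
```

```bash
python3 -m inch '[[-1,[-0.28,0.42,0],[0,0,0]],[-1,[-0.56,0.83,0],[0,0,0]]]'>/dev/null; python3 -m inch '[[-1,[-0.28,0.42,0],[0,0,0]],[-1,[-0.56,0.83,0],[0,0,0]]]'>/dev/null; python3 -m inch '[[-1,[-0.28,0.42,0],[0,0,0]],[-1,[-0.55,0.82,0],[0,0,0]],[-1,[-0.55,0.82,0],[0,0,0]],[-1,[-0.55,0.82,0],[0,0,0]]]';  python3 -c "
from h import *
ci=camera_info('wrist'); p,d=snapshot('wrist')
for k in blobs(p,'yellow',300)[1]:
    r=cv2.minAreaRect(k); print(r,plane('wrist',[r[0]],.13,ci))
delta([.577,.021,.081],YAW)"
```

```text
t: 8.4
tcp_pos: [0.5778, 0.0172, 0.191]
tool_rot: [-0.08, 0.997, 0.0, -0.002]
force: [0.2, -0.3, -0.6]
finger_gap: 1.0
((280.5, 227.5), (39.0, 35.0), 90.0) [[0.57592023 0.02019888 0.13      ]]
t 8.45 tcp [0.5775 0.0161 0.1913] F [ 1.1 -1.5 -1.3] gap 0.999
shift [-0.006  0.049  1.103] turn [ 0.     -0.0005 -0.    ]
q [-0.17  0.51  1.59 -0.    1.04 -1.89]
```

```bash
python3 -m inch '[[-1,[0,0.02,0.3],[0,0,0]],[-1,[0,0.045,0.6],[0,0,0]],[-1,[0,0.045,0.6],[0,0,0]]]'; python3 -m inch '[[-1,[0,0,0.3],[0,0,0]],[-1,[0,0,0.5],[0,0,0]],[-1,[0,0,0.5],[0,0,0]],[-1,[0,0,0.5],[0,0,0]],[0.2,[0,0,0.5],[0,0,0]],[0.6,[0,0,0.5],[0,0,0]],[1,[0,0,0.5],[0,0,0]],[1,[0,0,0.5],[0,0,0]],[1,[0,0,0.5],[0,0,0]],[1,[0,0,0.5],[0,0,0]],[1,[0,0,0.5],[0,0,0]]]' 25;python3 -c "
from h import *
delta([.576,.021,.081],YAW)"
```

```text
t: 8.75
tcp_pos: [0.5737, 0.0195, 0.1289]
tool_rot: [-0.078, 0.997, 0.001, -0.005]
force: [-1.3, -0.1, -0.7]
finger_gap: 0.998
t: 9.85
tcp_pos: [0.5782, 0.021, 0.0835]
tool_rot: [-0.079, 0.997, -0.0, 0.001]
force: [-0.2, -0.6, 5.2]
finger_gap: 0.316
t 9.85 tcp [0.5782 0.021  0.0835] F [-0.2 -0.6  5.2] gap 0.316
shift [0.022 0.003 0.025] turn [-0.0001  0.0002 -0.0001]
q [-0.16  0.67  1.67 -0.    0.8  -1.89]
```

```bash
python3 -m inch '[[1,[0,0,-0.15],[0,0,0]],[1,[0,0,-0.45],[0,0,0]],[1,[0,0,-0.8],[0,0,0]],[1,[0,0,-1],[0,0,0]],[1,[0,0,-1],[0,0,0]]]'; python3 -c "
from h import *
delta([.399,.360,.19],np.radians(-5.5))
"
```

```text
t: 10.35
tcp_pos: [0.5798, 0.0209, 0.1856]
tool_rot: [-0.079, 0.997, -0.001, 0.003]
force: [1.2, -0.0, -0.7]
finger_gap: 0.319
t 10.35 tcp [0.5798 0.0209 0.1856] F [ 1.2 -0.  -0.7] gap 0.319
shift [ 1.248  3.634 -0.059] turn [-0.0002  0.001   0.0406]
q [-0.16  0.52  1.6   0.    1.02 -1.89]
```

```bash
python3 -m inch '[[1,[0.1,0.2,0],[0,0,0]],[1,[0.25,0.6,0],[0,0,0]],[1,[0.32,0.91,0],[0,0,0]]]'>/dev/null;  python3 -m inch '[[1,[0.15,0.45,0],[0,0,0]],[1,[0.31,0.91,0],[0,0,0]]]'>/dev/null; python3 -m inch '[[1,[0.15,0.45,0],[0,0,0]],[1,[0.31,0.91,0],[0,0,0]]]'>/dev/null; python3 -m inch '[[1,[0.15,0.45,0],[0,0,0.01]],[1,[0.3,0.85,0],[0,0,0.025]],[1,[0.31,0.9,0],[0,0,0.04]],[1,[0.31,0.9,0],[0,0,0.0406]],[1,[0.31,0.9,0],[0,0,0.0406]]]'; python3 -c "
from h import *
delta([.399,.360,.0305],np.radians(-5.5))
"
```

```text
t: 11.55
tcp_pos: [0.3964, 0.3591, 0.1816]
tool_rot: [0.047, 0.999, -0.001, -0.001]
force: [-0.7, -0.3, 0.2]
finger_gap: 0.324
t 11.55 tcp [0.3964 0.3591 0.1816] F [-0.7 -0.3  0.2] gap 0.324
shift [-0.028  0.013  1.511] turn [-0.0003 -0.0003  0.0003]
q [ 0.53  0.48  1.71 -0.    0.96 -0.95]
```

```bash
python3 -m inch '[[1,[-0.01,0,0.4],[0,0,0]],[1,[-0.02,0.01,0.8],[0,0,0]],[1,[-0.02,0.01,0.8],[0,0,0]]]'>/dev/null; python3 -m inch '[[1,[0,0,0.4],[0,0,0]],[1,[0,0,0.6],[0,0,0]],[1,[0,0,0.62],[0,0,0]],[1,[0,0,0.62],[0,0,0]]]'
python3 - <<'E'
from h import *
delta([.399,.360,.0295],np.radians(-5.5))
p,d=snapshot('scene'); cv2.imwrite('pics/s4.png',cv2.resize(p[80:240,300:480],None,fx=3.5,fy=3.5))
E
```

```text
t: 12.25
tcp_pos: [0.4, 0.3603, 0.0417]
tool_rot: [0.048, 0.999, 0.0, 0.0]
force: [0.0, -0.2, -0.5]
finger_gap: 0.316
t 12.25 tcp [0.4    0.3603 0.0417] F [ 0.  -0.2 -0.5] gap 0.316
shift [ 0.01  -0.004  0.122] turn [ 0.0001  0.0001 -0.0001]
q [ 0.53  0.71  1.79 -0.    0.64 -0.95]
```

View pics/s4.png

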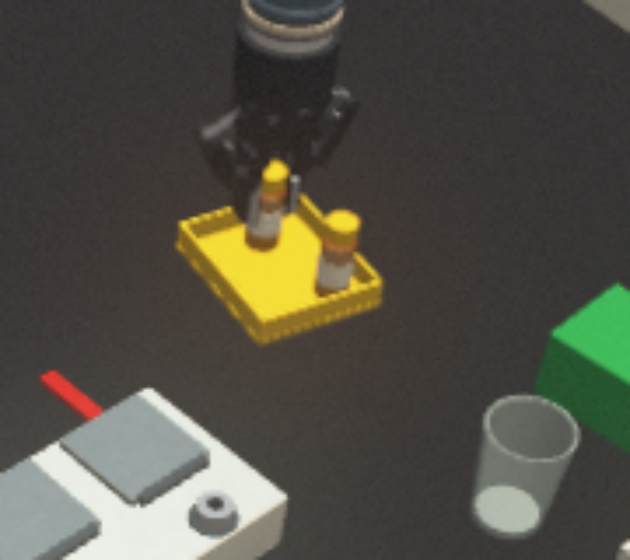

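The yellow vial is over the free front half of its tray at (265,225), well clear of the spare at (338,255). I'm lowering it.

```bash
python3 -m inch '[[1,[0,0,0.06],[0,0,0]],[1,[0,0,0.11],[0,0,0]],[1,[0,0,0.125],[0,0,0]],[1,[0,0,0.125],[0,0,0]]]'; python3 -c "
from h import *
delta([.399,.360,.0295],np.radians(-5.5))"
```

```text
t: 12.7
tcp_pos: [0.3996, 0.3607, 0.0295]
tool_rot: [0.048, 0.999, 0.0, 0.001]
force: [-0.9, -2.4, 6.4]
finger_gap: 0.32
t 12.7 tcp [0.3996 0.3607 0.0295] F [-0.9 -2.4  6.4] gap 0.32
shift [ 0.005 -0.008 -0.   ] turn [0.0001 0.0002 0.    ]
q [ 0.53  0.73  1.79 -0.    0.62 -0.95]
```

```bash
python3 -m inch '[[0.3,[0,0,-0.005],[0,0,0]],[0.1,[0,0,-0.005],[0,0,0]],[-0.1,[0,0,-0.005],[0,0,0]],[-0.2,[0,0,-0.005],[0,0,0]]]'; python3 -m inch '[[-0.2,[0,0,-0.3],[0,0,0]],[-0.2,[0,0,-0.7],[0,0,0]],[-0.2,[0,0,-1],[0,0,0]],[-0.2,[0,0,-1],[0,0,0]]]'
python3 - <<'E'
from h import *
delta([.647,.133,.12],YAW)
p,d=snapshot('scene'); cv2.imwrite('pics/s5.png',p)
E
```

```text
t: 13.1
tcp_pos: [0.399, 0.3605, 0.0287]
tool_rot: [0.048, 0.999, -0.0, -0.0]
force: [0.1, 0.9, 0.2]
finger_gap: 0.601
t: 13.5
tcp_pos: [0.4015, 0.3621, 0.1326]
tool_rot: [0.048, 0.999, 0.002, 0.004]
force: [0.8, -0.2, 0.8]
finger_gap: 0.598
t 13.5 tcp [0.4015 0.3621 0.1326] F [ 0.8 -0.2  0.8] gap 0.598
shift [-2.662 -2.045  0.134] turn [ 0.0007  0.0012 -0.0406]
q [ 0.53  0.55  1.74  0.    0.84 -0.95]
```

View pics/s5.png

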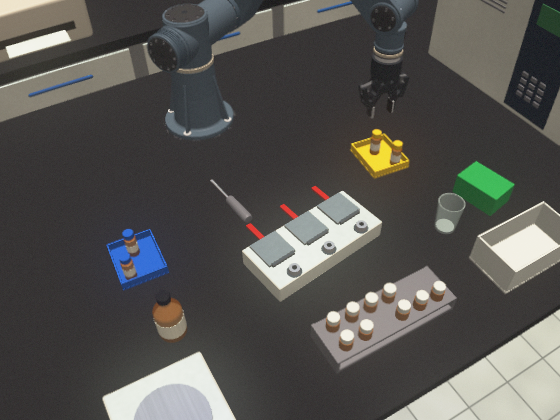

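Both vials stand upright in their trays: blue at (129,240), yellow at (376,140). All the covers are clear. Next I tap the left bolt with closed fingers.

```bash
python3 -m inch '[[0,[-0.2,-0.2,0],[0,0,-0.01]],[1,[-0.6,-0.5,0],[0,0,-0.025]],[1,[-0.9,-0.7,0],[0,0,-0.04]],[1,[-0.9,-0.7,0],[0,0,-0.0406]]]' 30 >/dev/null;python3 -c "
from h import *
delta([.6475,.133,.10],YAW)"
```

```text
t 13.95 tcp [0.4856 0.2795 0.1275] F [-0.6 -0.1 -0.9] gap 0.006
shift [-1.372 -1.697  0.278] turn [-0.0001  0.0002 -0.0007]
q [ 0.32  0.58  1.69 -0.    0.87 -1.4 ]
```

```bash
python3 -m inch '[[1,[-0.35,-0.4,0],[0,0,0]],[1,[-0.7,-0.8,0],[0,0,0]]]' >/dev/null;python3 -m inch '[[1,[-0.35,-0.45,0.1],[0,0,0]],[1,[-0.67,-0.89,0.2],[0,0,0]],[1,[-0.67,-0.89,0.25],[0,0,0]],[1,[-0.67,-0.89,0.25],[0,0,0]],[1,[-0.67,-0.89,0.25],[0,0,0]]]' ;python3 -c "
from h import *
delta([.6475,.133,.068],YAW)
ci=camera_info('wrist'); p,d=snapshot('wrist'); cv2.imwrite('pics/w2.png',p)
"
```

```text
t: 14.65
tcp_pos: [0.6366, 0.142, 0.1023]
tool_rot: [-0.079, 0.997, 0.0, -0.002]
force: [-0.6, 0.2, -0.6]
finger_gap: 0.005
t 14.65 tcp [0.6366 0.142  0.1023] F [-0.6  0.2 -0.6] gap 0.005
shift [-0.095 -0.106  0.342] turn [ 0.0002 -0.0007 -0.0001]
q [ 0.05  0.72  1.46  0.    0.97 -1.68]
```

View pics/w2.png

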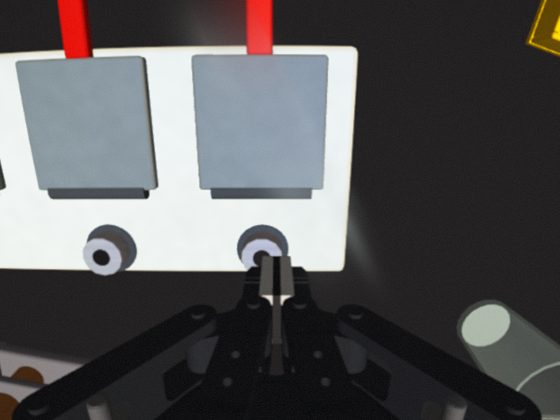

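The wrist view shows the left bolt top at about (263,250), beside the closed fingertips at (275,262). The bolt at (103,257) is the middle one.

```bash
python3 -m inch '[[1,[-0.05,-0.05,0],[0,0,0]],[1,[-0.095,-0.11,0.2],[0,0,0]],[1,[-0.095,-0.11,0.2],[0,0,0]],[1,[-0.095,-0.11,0.2],[0,0,0]]]' ;python3 -c "
from h import *
delta([.6475,.133,.064],YAW)
ci=camera_info('wrist'); p,d=snapshot('wrist'); cv2.imwrite('pics/w3.png',cv2.resize(p[150:350,50:350],None,fx=2.6,fy=2.6));np.savez('w3',p=p,o=ci['origin'],q=ci['orientation'])
"
```

```text
t: 15.1
tcp_pos: [0.6494, 0.1325, 0.0839]
tool_rot: [-0.08, 0.997, 0.0, -0.001]
force: [0.1, -0.5, 0.9]
finger_gap: -0.0
t 15.1 tcp [0.6494 0.1325 0.0839] F [ 0.1 -0.5  0.9] gap -0.0
shift [0.018 0.008 0.199] turn [ 0.0001 -0.0002  0.0001]
q [ 0.03  0.76  1.44  0.    0.95 -1.7 ]
```

View pics/w3.png

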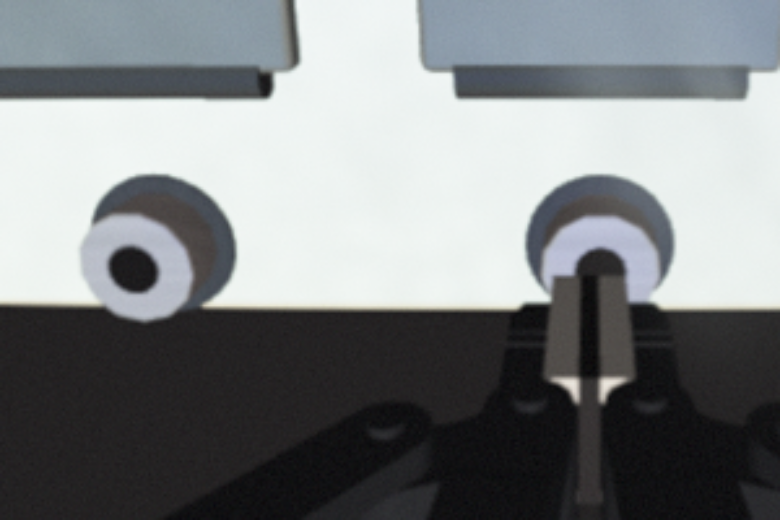

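The left bolt head centre is at crop (601,272) and the middle one at (137,267).

```bash
python3 -c "
from h import *
z=np.load('w3.npz');ci=camera_info('wrist');ci['origin']=z['o'];ci['orientation']=z['q']
P=plane('wrist',[(281.2,254.6),(102.7,252.7)],.064,ci);print(P,P[0]-P[1])
"; python3 -m inch '[[1,[0.01,0,0.1],[0,0,0]],[1,[0.01,0,0.16],[0,0,0]],[1,[0.01,0,0.18],[0,0,0]],[1,[0.01,0,0.18],[0,0,0]]]'
```

```text
[[0.6477262  0.13533505 0.064     ]
 [0.66276146 0.03794603 0.064     ]] [-0.01503526  0.09738902  0.        ]
t: 15.55
tcp_pos: [0.6487, 0.1315, 0.0652]
tool_rot: [-0.079, 0.997, 0.0, -0.001]
force: [0.5, -0.4, -0.3]
finger_gap: 0.0
```

```bash
python3 -m inch '[[1,[0,0.01,0.01],[0,0,0]],[1,[0,0.01,0.02],[0,0,0]],[1,[0,0.01,0.02],[0,0,0]]]'; python3 -m inch '[[1,[0,0,0.01],[0,0,0]],[1,[0,0,0.015],[0,0,0]],[1,[0,0,0.015],[0,0,0]]]'
```

```text
t: 15.85
tcp_pos: [0.6493, 0.1325, 0.064]
tool_rot: [-0.079, 0.997, -0.0, 0.0]
force: [-0.0, 0.7, 0.2]
finger_gap: 0.001
t: 16.15
tcp_pos: [0.6493, 0.1325, 0.0639]
tool_rot: [-0.079, 0.997, -0.0, 0.0]
force: [-2.4, 1.3, 7.1]
finger_gap: -0.001
```

```bash
python3 -m inch '[[1,[0,0,0.01],[0,0,0]],[1,[0,0,0.01],[0,0,0]]]'; python3 -m inch '[[1,[0,0,-0.15],[0,0,0]],[1,[0,0,-0.3],[0,0,0]]]'; python3 -c "
from h import *
delta([.664,.0362,.07],YAW)"
```

```text
t: 16.35
tcp_pos: [0.6493, 0.1325, 0.0638]
tool_rot: [-0.079, 0.997, -0.0, 0.0]
force: [-4.4, 0.3, 11.4]
finger_gap: -0.003
t: 16.55
tcp_pos: [0.649, 0.1324, 0.092]
tool_rot: [-0.079, 0.997, -0.0, -0.0]
force: [0.0, 0.8, 0.3]
finger_gap: 0.001
t 16.55 tcp [0.649  0.1324 0.092 ] F [0.  0.8 0.3] gap 0.001
shift [ 0.004 -0.974  0.22 ] turn [ 0.     -0.0001 -0.0001]
q [ 0.03  0.74  1.44 -0.    0.96 -1.7 ]
```

The left bolt stays put at 11 N, so it's tight. Next is the middle one.

```bash
python3 -m inch '[[1,[0,-0.4,0],[0,0,0]],[1,[0,-0.8,0],[0,0,0]],[1,[0,-0.97,0.15],[0,0,0]],[1,[0,-0.97,0.22],[0,0,0]],[1,[0,-0.97,0.22],[0,0,0]],[1,[0,-0.97,0.22],[0,0,0]]]'; python3 -c "
from h import *
delta([.664,.0362,.064],YAW)"
```

```text
t: 17.15
tcp_pos: [0.6636, 0.0382, 0.0687]
tool_rot: [-0.08, 0.997, 0.0, -0.001]
force: [0.5, 0.0, 0.4]
finger_gap: 0.006
t 17.15 tcp [0.6636 0.0382 0.0687] F [0.5 0.  0.4] gap 0.006
shift [-0.001 -0.021  0.047] turn [ 0.0002 -0.0003  0.0001]
q [-0.11  0.78  1.44  0.    0.92 -1.84]
```

```bash
python3 -m inch '[[1,[0,-0.01,0.04],[0,0,0]],[1,[0,-0.01,0.055],[0,0,0]],[1,[0,-0.01,0.065],[0,0,0]],[1,[0,-0.01,0.065],[0,0,0]]]'; python3 -m inch '[[1,[0,0,0.01],[0,0,0]],[1,[0,0,0.02],[0,0,0]],[1,[0,0,0.02],[0,0,0]]]'
```

```text
t: 17.55
tcp_pos: [0.6645, 0.0369, 0.0639]
tool_rot: [-0.08, 0.997, 0.0, 0.0]
force: [-1.2, 1.4, 4.8]
finger_gap: -0.0
t: 17.85
tcp_pos: [0.6645, 0.0369, 0.0638]
tool_rot: [-0.08, 0.997, 0.0, 0.0]
force: [-5.2, 1.2, 13.5]
finger_gap: 0.0
```

Tight as well (13.5 N, no movement). Now the right one, to confirm it's loose.

```bash
python3 -m inch '[[1,[0,0,-0.15],[0,0,0]],[1,[0,0,-0.3],[0,0,0]],[1,[0,-0.3,-0.3],[0,0,0]],[1,[0,-0.8,-0.3],[0,0,0]],[1,[0,-1,-0.15],[0,0,0]],[1,[0,-1,-0.05],[0,0,0]],[1,[0,-1,-0.05],[0,0,0]],[1,[0,-1,-0.05],[0,0,0]]]'; python3 -c "
from h import *
delta([.6795,-.0625,.064],YAW)"
```

```text
t: 18.65
tcp_pos: [0.6795, -0.0615, 0.0652]
tool_rot: [-0.08, 0.997, 0.001, -0.001]
force: [0.3, 0.4, 0.1]
finger_gap: -0.001
t 18.65 tcp [ 0.6795 -0.0615  0.0652] F [0.3 0.4 0.1] gap -0.001
shift [ 0.002 -0.01   0.012] turn [ 0.0002 -0.0003  0.0001]
q [-0.25  0.8   1.39  0.    0.95 -1.98]
```

```bash
python3 -m inch '[[1,[0,-0.01,0.01],[0,0,0]],[1,[0,-0.01,0.02],[0,0,0]],[1,[0,-0.01,0.03],[0,0,0]],[1,[0,-0.01,0.03],[0,0,0]]]'; python3 -m inch '[[1,[0,0,0.01],[0,0,0]],[1,[0,0,0.02],[0,0,0]],[1,[0,0,0.02],[0,0,0]]]'
```

```text
t: 19.05
tcp_pos: [0.6807, -0.0633, 0.0631]
tool_rot: [-0.08, 0.997, 0.0, 0.0]
force: [-0.4, 0.4, 0.5]
finger_gap: -0.004
t: 19.35
tcp_pos: [0.6807, -0.0638, 0.0609]
tool_rot: [-0.079, 0.997, 0.0, 0.0]
force: [0.8, 0.9, 1.9]
finger_gap: 0.001
```

It's sinking under a small force, so I'll push it home.

```bash
python3 -m inch '[[1,[0,0,0.02],[0,0,0]],[1,[0,0,0.03],[0,0,0]],[1,[0,0,0.03],[0,0,0]]]'; python3 -m inch '[[1,[0,0,0.02],[0,0,0]],[1,[0,0,0.03],[0,0,0]],[1,[0,0,0.035],[0,0,0]],[1,[0,0,0.035],[0,0,0]]]'
```

```text
t: 19.65
tcp_pos: [0.6806, -0.0642, 0.0576]
tool_rot: [-0.079, 0.997, -0.0, 0.0]
force: [0.7, 1.9, 1.2]
finger_gap: 0.001
t: 20.05
tcp_pos: [0.6807, -0.0643, 0.056]
tool_rot: [-0.079, 0.997, -0.0, 0.0]
force: [-3.2, 0.6, 10.7]
finger_gap: -0.0
```

The right bolt sank 8 mm and stopped (z = 0.056), so it's the loose one. I'm raising the tool and moving over the right tab.

```bash
python3 -m inch '[[1,[0,0,-0.3],[0,0,0]],[1,[0,0,-0.7],[0,0,0]],[0,[0.2,0,-0.9],[0,0,0]],[-1,[0.6,0,-0.9],[0,0,0]],[-1,[0.9,0,-0.9],[0,0,0]]]'; python3 -m inch '[[-1,[0.4,0,0],[0,0,0]],[-1,[0.62,0,0],[0,0,0]],[-1,[0.62,0,0],[0,0,0]],[-1,[0.62,0,0],[0,0,0]]]'
python3 - <<'E'
from h import *
delta([.5277,-.0888,.08],YAW)
ci=camera_info('wrist'); p,d=snapshot('wrist'); cv2.imwrite('pics/w4.png',p)
for k in blobs(p,'red',60)[1]:
    r=cv2.minAreaRect(k); B=cv2.boxPoints(r)
    print(r,plane('wrist',[r[0]],.058,ci),plane('wrist',B,.058,ci)[:,:2].round(4).tolist())
E
```

```text
t: 20.55
tcp_pos: [0.5899, -0.0788, 0.1448]
tool_rot: [-0.08, 0.997, -0.001, -0.0]
force: [-0.4, -0.3, -1.0]
finger_gap: 0.507
t: 20.95
tcp_pos: [0.5309, -0.0887, 0.1444]
tool_rot: [-0.079, 0.997, -0.0, 0.0]
force: [0.0, 0.2, -0.3]
finger_gap: 0.999
t 20.95 tcp [ 0.5309 -0.0887  0.1444] F [ 0.   0.2 -0.3] gap 0.999
shift [0.033 0.005 0.644] turn [-0.0001  0.0001 -0.0002]
q [-0.37  0.53  1.73 -0.    0.87 -2.1 ]
((533.9705810546875, 223.61764526367188), (17.70509910583496, 71.06294250488281), 14.03624439239502) [[0.50513094 0.10977796 0.058     ]] [[0.5335, 0.1065], [0.4775, 0.098], [0.4783, 0.1133], [0.5349, 0.1229]]
((410.0999450683594, 223.79998779296875), (19.374727249145508, 70.56926727294922), 8.130102157592773) [[0.5206166 0.0118565 0.058    ]] [[0.5493, 0.0085], [0.494, 0.0006], [0.4937, 0.0152], [0.5493, 0.0242]]
((279.5, 223.5), (69.0, 19.0), 90.0) [[ 0.53579766 -0.08508629  0.058     ]] [[0.5108, -0.0961], [0.5087, -0.0826], [0.5626, -0.0733], [0.5649, -0.0877]]
```

View pics/w4.png

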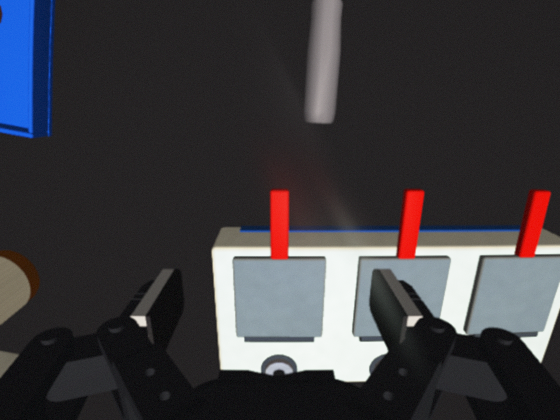

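The wrist view shows the right tab at column 280, rows 189–258, between the open fingers. It's about 2 mm to the right of the jaw centre line (~277). The driver is clear at (320,60). I'm descending over the tab.

```bash
python3 -m inch '[[-1,[0.03,0.02,0.3],[0,0,0]],[-1,[0.05,0.02,0.6],[0,0,0]],[-1,[0.05,0.02,0.6],[0,0,0]],[-1,[0.05,0.02,0.6],[0,0,0]]]'; python3 -c "
from h import *
delta([.526,-.086,.035],YAW)
ci=camera_info('wrist'); p,d=snapshot('wrist'); cv2.imwrite('pics/w5.png',p)
for k in blobs(p,'red',60)[1]:
    r=cv2.minAreaRect(k);print(r,plane('wrist',[r[0]],.058,ci))
"
```

```text
t: 21.4
tcp_pos: [0.5262, -0.087, 0.084]
tool_rot: [-0.08, 0.997, -0.0, -0.0]
force: [0.1, 0.1, -0.7]
finger_gap: 1.001
t 21.4 tcp [ 0.5262 -0.087   0.084 ] F [ 0.1  0.1 -0.7] gap 1.001
shift [0.001 0.01  0.49 ] turn [-0. -0.  0.]
q [-0.37  0.63  1.78 -0.    0.73 -2.1 ]
((443.4729919433594, 265.16217041015625), (28.276626586914062, 89.9262466430664), 9.462322235107422) [[0.51952133 0.01079546 0.058     ]]
((275.5, 265.5), (87.0, 25.0), 90.0) [[ 0.53468157 -0.08559099  0.058     ]]
```

View pics/w5.png

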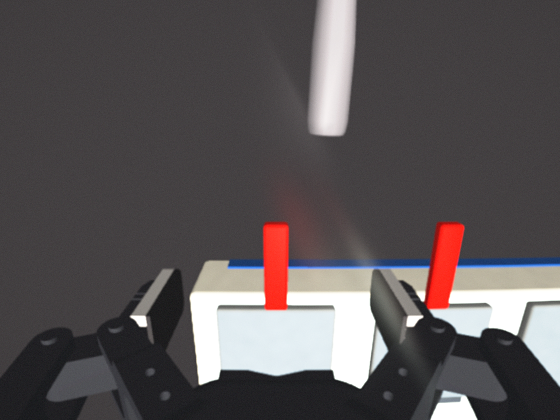

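The tab is now centred at column 275.5. I'm going down to the grip height and closing.

```bash
python3 -m inch '[[-1,[0.01,0,0.25],[0,0,0]],[-1,[0.01,0,0.45],[0,0,0]],[-1,[0.01,0,0.49],[0,0,0]],[-1,[0.01,0,0.49],[0,0,0]],[0,[0.01,0,0.49],[0,0,0]],[0.5,[0.01,0,0.49],[0,0,0]],[0.8,[0.01,0,0.49],[0,0,0]],[1,[0.01,0,0.49],[0,0,0]],[1,[0.01,0,0.49],[0,0,0]],[1,[0.01,0,0.49],[0,0,0]],[1,[0.01,0,0.49],[0,0,0]],[1,[0.01,0,0.49],[0,0,0]]]' 40; python3 -c "
from h import *
delta([.526,-.088,.035],YAW)"
```

```text
t: 22.65
tcp_pos: [0.5244, -0.0875, 0.0357]
tool_rot: [-0.079, 0.997, -0.0, 0.0]
force: [-0.8, -2.6, 3.5]
finger_gap: 0.153
t 22.65 tcp [ 0.5244 -0.0875  0.0357] F [-0.8 -2.6  3.5] gap 0.153
shift [-0.015 -0.007  0.007] turn [-0.0001  0.0001 -0.0001]
q [-0.38  0.72  1.81 -0.    0.62 -2.1 ]
```

The tab is gripped (opening 13 mm). Now I turn the tool with the cover about the hinge, 15° first.

```bash
python3 -m inch '[[1,[0.01,0,-0.077],[0,0.0104,0]],[1,[0.014,0,-0.154],[0,0.0208,0]],[1,[0.013,0,-0.231],[0,0.0313,0]],[1,[0.008,0,-0.308],[0,0.0417,0]],[1,[0.008,0,-0.308],[0,0.0417,0]],[1,[0.008,0,-0.308],[0,0.0417,0]]]'
python3 - <<'E'
from h import *
delta([.526,-.088,.035],YAW)
p,d=snapshot('scene'); cv2.imwrite('pics/s6.png',cv2.resize(p[130:320,180:400],None,fx=3,fy=3))
E
```

```text
t: 23.25
tcp_pos: [0.5234, -0.0877, 0.0658]
tool_rot: [-0.079, 0.988, -0.011, -0.13]
force: [-0.1, -5.0, 0.8]
finger_gap: 0.157
t 23.25 tcp [ 0.5234 -0.0877  0.0658] F [-0.1 -5.   0.8] gap 0.157
shift [-0.104 -0.007  0.291] turn [-0.0002 -0.0418  0.0001]
q [-0.31  0.74  1.61 -0.14  1.03 -1.95]
```

View pics/s6.png

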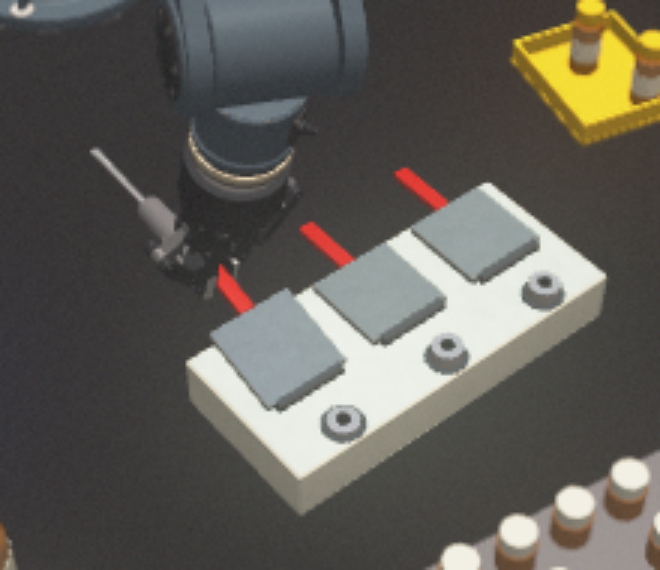

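The right cover rises with the fingers on the tab at (225,275), and the others stay shut. A side force of 5 N shows, so I'm easing 1 mm toward −y and continuing.

```bash
python3 -m inch '[[1,[0.01,-0.005,-0.077],[0,0.0104,0]],[1,[0.014,-0.01,-0.154],[0,0.0208,0]],[1,[0.013,-0.01,-0.231],[0,0.0313,0]],[1,[0.008,-0.01,-0.308],[0,0.0417,0]],[1,[0.008,-0.01,-0.308],[0,0.0417,0]],[1,[0.008,-0.01,-0.308],[0,0.0417,0]]]'; python3 -m inch '[[1,[0.01,0,-0.077],[0,0.0104,0]],[1,[0.014,0,-0.154],[0,0.0208,0]],[1,[0.013,0,-0.231],[0,0.0313,0]],[1,[0.008,0,-0.308],[0,0.0417,0]],[1,[0.008,0,-0.308],[0,0.0417,0]],[1,[0.008,0,-0.308],[0,0.0417,0]]]';python3 - <<'E'
from h import *
s=sense();print(s["tcp_pos"],s["force"],s["q"].round(2))
Rz=R.from_quat(s["tool_rot"]).as_matrix()
g=s["tcp_pos"]-.0187*Rz[:,2]
H=np.array([.6412,-.0705,.054]);ex=np.array([.987,.159,0])
v=g-H; print("grasp angle",np.degrees(np.arctan2(v[2],-v@ex)),"r",np.hypot(v[2],v@ex),"tool tilt",np.degrees(np.arccos(-Rz[2,2])))
p,d=snapshot('scene'); cv2.imwrite('pics/s7.png',cv2.resize(p[130:320,180:400],None,fx=3,fy=3))
p,d=snapshot('top'); cv2.imwrite('pics/t7.png',p)
E
```

```text
t: 23.9
tcp_pos: [0.5301, -0.0867, 0.0956]
tool_rot: [-0.077, 0.963, -0.02, -0.258]
force: [-1.4, -1.5, 1.7]
finger_gap: 0.156
t: 24.5
tcp_pos: [0.5445, -0.0844, 0.1232]
tool_rot: [-0.073, 0.921, -0.03, -0.382]
force: [-2.5, -0.9, 4.3]
finger_gap: 0.153
[ 0.54445888 -0.08441428  0.12315381] [-2.49795395 -0.91715532  4.30845598] [-0.22  0.92  1.19 -0.27  1.78 -1.9 ]
grasp angle 44.27877320448953 r 0.11796605246767207 tool tilt 45.080971582359815
```

View pics/s7.png

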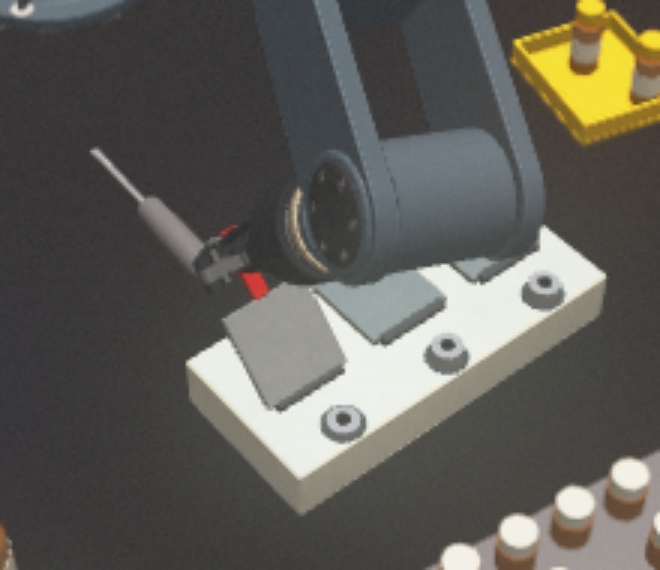

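View pics/t7.png

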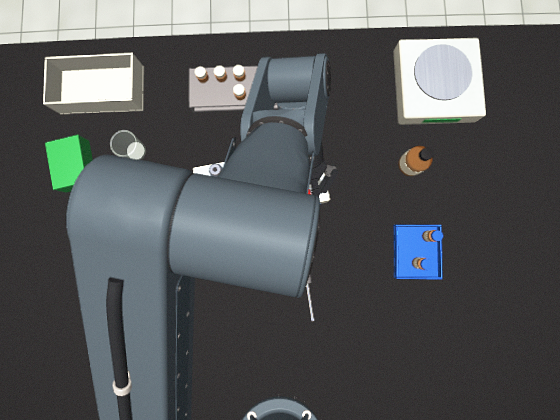

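The right cover stands at about half open with its tab in the fingers, and the left and middle covers are still shut. I'll check the angle with the depth image and the corner ray, then let it settle.

Run:
```python
from h import *
p,d=snapshot('scene'); ci=camera_info('scene')
u,v=np.meshgrid(np.arange(258,285),np.arange(236,256)); uv=np.c_[u.ravel(),v.ravel()]
z=d[uv[:,1],uv[:,0]]; o,D=ray('scene',uv); P=o+D*z[:,None]
hsv=cv2.cvtColor(p,cv2.COLOR_BGR2HSV)[uv[:,1],uv[:,0]]
ok=(z>0)&(hsv[:,2]<170)&(hsv[:,2]>70)&(hsv[:,1]<60); P=P[ok]
for _ in range(4):
    c=P.mean(0); n=np.linalg.svd(P-c)[2][2]; e=(P-c)@n; P=P[abs(e)<max(.004,2*e.std())]
n*=np.sign(n[2]); print("n",n,"angle",np.degrees(np.arccos(n[2])),len(P),"rms",e.std())
ex=np.array([.987,.159,0]);ey=np.array([-.159,.987,0]);C=np.array([.6135,.0263,0])
o,D=ray('scene',[(255,236.7)]); D=D[0]; t=(-.137-(o-C)@ey)/(D@ey); X=o+t*D
a=(X-C)@ex-.012; print("corner",a,X[2]-.054,np.degrees(np.arctan2(X[2]-.054,-a)))
s=sense();print(s["t"],s["tcp_pos"],s["force"],s["finger_gap"])
```

```text
n [0.69676153 0.12108242 0.70700949] angle 45.00788255573086 476 rms 0.001778479714128498
corner -0.04637991654134559 0.058105915708268334 51.40326834474781
24.65 [ 0.54461326 -0.08440562  0.1232955 ] [-2.7504815  -0.68183475  4.09827447] 0.15352258689928333
```

```bash
python3 -m inch '[[1,[0,0,0],[0,0,0]],[1,[0,0,0],[0,0,0]],[1,[0,0,0],[0,0,0]],[1,[0,0,0],[0,0,0]],[1,[0,0,0],[0,0,0]]]'
python3 - <<'E'
from h import *
p,d=snapshot('scene'); cv2.imwrite('pics/s8.png',p)
E
```

```text
t: 25.15
tcp_pos: [0.5447, -0.0844, 0.1234]
tool_rot: [-0.073, 0.921, -0.03, -0.382]
force: [-4.0, -0.0, 5.3]
finger_gap: 0.151
```

View pics/s8.png

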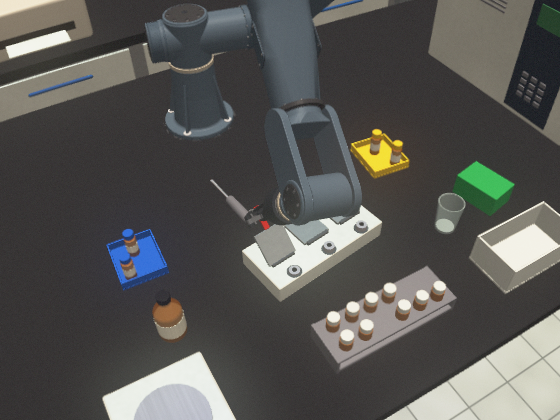

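The pose is steady. All four vials stand upright in their trays, the bystanders are in place, and the right cover is held at about 45° by its tab at (262,220).

```bash
python3 -c "
from station import *
print(sign_off())"
```

```text
the job is handed in; nothing more can be done
None
```

I finished the job in the order asked and handed it in at about 25 s of the 72 s allowed, with the gripper still holding the right cover half open by its tab.

- **Vials:** The blue and yellow vials each stand upright in the front half of the tray of their colour. The last scene picture shows them and both spares standing.
- **Bolts:** The left bolt did not move under 11 N, and the middle one did not move under 13.5 N. The right bolt sank 8 mm under about 2 N and stopped there, so it is the loose one. After I lifted off, I did not re-measure that it stayed down.
- **Cover angle:** The depth image puts the right cover at 45.0° and the gripper's position gives 44.3°. A rough single-corner check gave 51°, or about 48° once the cover's thickness is allowed for. I trust the first two.
- **Everything else:** In the pictures the middle cover is shut, and so was the left one before the arm came to hide most of it. The bystanders look unmoved, though the gripper hides the near end of the driver's handle. The force on the wrist stayed under 14 N in every reading, about 7 N in the final hold.

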